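# Load the spring stand with the weights

### The arm

A 6-joint arm with a two-finger parallel gripper is mounted at the origin on the work surface. World frame = base frame: x ahead of the robot, y to its left, z up, the work surface at z = 0. Lengths are in m, angles in rad, forces in N, time in s.
With the tool pointing down it reaches from about 0.35 to 0.775 m from the base axis. Payload 7.3 kg.
Tool frame: the origin (TCP) lies at the very end of the fingers, on their centre line; the grasp point (between the pads) lies grip_point_offset behind it (grip_point_offset is the distance from the TCP to the grasp point, in m); z points along the fingers, y is the direction in which the jaws open and shut (so a half turn about z gives the same grasp; the last joint's range is limited). The gripper opens to 92 mm and grips with 3 to 60 N. Pads are 19 mm wide; open, the fingers measure 130 mm over their backs; the gripper's body (75 mm by 190 mm) begins 47 mm behind the grasp point.
Start: joints at [-1.301, 0.342, 1.524, -0, 1.275, -0.146], TCP at [0.212, -0.48, 0.227] pointing down, gripper open.
Joint ranges: [-2.53, 2.53], [-0.77, 2.02], [0.04, 2.7], [-1, 4.14], [0.28, 2.66], [-3.11, 3.11]. Speed limits (rad/s): [2.57, 2.57, 3.14, 3.14, 3.14, 3.14].

### API

Orientations are given as [roll, pitch, yaw] about the fixed x, y, z axes, in that order (R = Rz(yaw) Ry(pitch) Rx(roll)).
In Python, from cell import * gives the robot as it stands.
- The arm moves only by the shell command python3 -m inch 'ROWS' [OPENING] [FORCE]. ROWS is JSON, a list that holds one entry, the list of rows, each a list of 4 numbers: the shift along the tool's x, y, z in mm, then the turn about the tool's z in rad. In form: [[[x, y, z, roll], ...]]. A call has 1 to 10 rows; each row shifts and turns the commanded pose from where the row before left it, along the tool's axes as they then stand; what a row does not reach is not made up. A row lasts 1/8 s, in which the tool goes at most 62.5 mm and 10.7 degrees, less where a joint would pass 70% of its speed; a pose out of reach is approached as far as the arm can. A call with a gripper value outside its range is refused whole. OPENING is the closure, from -1 (fully open) to 1 (shut), set as the call begins (- or left out, the last holds). The fingers move at their own pace and stop on an object; FORCE is the grip in N (left out, the last holds). Time passes only in rows, so rows that do not move let the fingers close. It gives the time, the measured TCP pose, the force and the opening at its end, in the units of the state.
- observe(): the state, without advancing time (a new reading comes with each control period).
- read_camera(name): name is "scene" or "side" or "wrist"; returns a dict with "img" (400x640x3 uint8, blue, green, red), "fx", "fy", "cx", "cy" (pixels), "eye" and "rotation" of the camera in the world; the wrist camera has in their place "T_tool_cam" (4x4, takes a point from camera to tool coordinates, whose origin is the TCP and whose axes are the flange's). Camera axes: x right, y down, z forward; pixel columns grow to the right and rows downward; lengths in m; the calibration is good to about 2 mm. The wrist camera is an equidistant fisheye: a pixel r from the principal point sees the ray r / f radians off the axis. A picture is of the moment at which its call begins: read the wrist's pose just before it. There is no depth.
- hand_in(): hands the job in, once; it reports no verdict.
Trained networks look in the newest picture that a camera, given by its name, has taken for a name from the list of things; names that differ only in an ending like _2 or _b are one class to them, and where a whole thing is asked for, a point or a joint stands for the part that bears it (a point fixed in the world has none). Each returns a list of dicts, best first, with "conf" (0 to 1); they miss things now and then, are a little off and sometimes report something else, mostly with a low value. They report only what shows in the picture. A call takes as long as a camera call. They do not tell look-alikes from the thing itself.
- boxes_of(camera, label): "at" ([row, column] in pixels, amid what is visible of it).
- place_of(camera, label): "at" ([row, column] in pixels: a listed point, or the origin of a listed thing).
The state is a dict: "time": time; "qpos": joint angles; "qvel": joint speeds; "joint_efforts": joint torques, N m; "tool_pos": TCP position; "tool_rot": TCP orientation; "contact_force": force on the tool from outside, world axes, zero at the start; "torque": the same for the moment, N m; "opening": finger opening in m.
Only numpy, scipy, OpenCV 4.12 (cv2) and the standard library are available. Lean on these libraries where they do the work, as an engineer would, in place of code of your own. Each camera call takes 0.05 s, during which the arm holds its last target. There are 200 camera calls.

### The job

Get the spring experiment ready: first lift the yellow transit cap off the white spring pan and set it down upright in the middle of the green felt square. Then pile the four weights on the pan one at a time from largest to smallest (red, then brass, then blue, then steel on top), each lying flat, centred on the pan and let go before the next is brought. Leave the bar magnet and the blue shaker where they are.

Things in the scene. Friction and masses are not known exactly. Their poses are not given: they have to be found in the camera images.
- cap_mid (a point): Yellow plastic cap, at the start lying centred on the white pan: round flange 68 mm across, 9 mm thick, with an upright round grip knob 26 mm across and 25 mm tall on its middle; 34 mm tall in all, 50 g. This point is on its axis, 17 mm above its underside (8 mm above the flange's top, in the knob); z is its axis, up.
- mat: Green felt square lying fixed on the bench, 110 x 110 mm, 3 mm thick. Origin at the centre of its underside (on the bench); x and y along its edges.
- pan_top (a point): Centre of the top of the white pan, a flat disc 92 mm across, 6 mm thick, on a vertical spring above a fixed round grey foot (110 mm across; housing 64 mm across, 50 mm high). Empty, its top is 100 mm above the bench; it moves only straight down: stays up to about 0.7 N, then sinks 2.5 mm per further N, 42 mm at most; all four weights sink it about 33 mm. The point moves with the pan.
- red_mid (a point): Largest weight: red-painted iron disc 62 mm in diameter and 24 mm thick, about 500 g (within 10 %), lying flat on the bench, with a small black dot and slot line painted on its flat top (no recess). This point is its centre, 12 mm above its underside; z is its axis.
- brass_mid (a point): Second largest weight: yellowish bare brass disc 54 mm in diameter and 24 mm thick, about 400 g (within 10 %), lying flat on the bench, with a small black dot and slot line painted on its flat top (no recess). This point is its centre, 12 mm above its underside; z is its axis.
- blue_mid (a point): Third largest weight: blue-painted iron disc 46 mm in diameter and 24 mm thick, about 300 g (within 10 %), lying flat on the bench, with a small black dot and slot line painted on its flat top (no recess). This point is its centre, 12 mm above its underside; z is its axis.
- steel_mid (a point): Smallest weight: bare grey steel disc 38 mm in diameter and 24 mm thick, about 200 g (within 10 %), lying flat on the bench, with a small black dot and slot line painted on its flat top (no recess). This point is its centre, 12 mm above its underside; z is its axis.
- bar_mid (a point): Bystander: loose bar magnet, half red and half white, 70 x 14 x 14 mm, lying on the bench. This point is its centre; x along its length.
- shaker_mid (a point): Bystander: loose blue shaker bottle with a yellow band, 38 mm across, 70 mm tall, standing upright. This point is its centre, 35 mm above its foot.
Mind the look-alikes: they are no part of the job. What is shaped like the part that bears steel_mid but brown or pink is not meant.

How it is judged:
On the way, in this order (a step that is already met when the one before it is completed fails the run):
1. the yellow cap lies upright and released on the green felt (horizontal distance between cap_mid and mat below 0.025 m and height (world z) of cap_mid below 0.026 m and angle between cap_mid's own z axis and vertical below 0.1 rad and contact force between the fingers and cap below 0.1 N and linear speed of cap below 0.03 m/s), for 0.2 s.
2. the red weight lies centred and released on the pan (horizontal distance between red_mid and pan_top below 0.014 m and z of red_mid in the frame of pan_top between 0.006 and 0.018 m and angle between red_mid's own z axis and vertical below 0.1 rad and contact force between the fingers and red below 0.1 N and linear speed of red below 0.03 m/s), for 0.2 s.
3. the brass weight lies centred and released on the red weight (horizontal distance between brass_mid and pan_top below 0.014 m and z of brass_mid in the frame of pan_top between 0.03 and 0.042 m and angle between brass_mid's own z axis and vertical below 0.1 rad and contact force between the fingers and brass below 0.1 N and linear speed of brass below 0.03 m/s), for 0.2 s.
4. the blue weight lies centred and released on the brass weight (horizontal distance between blue_mid and pan_top below 0.014 m and z of blue_mid in the frame of pan_top between 0.054 and 0.066 m and angle between blue_mid's own z axis and vertical below 0.1 rad and contact force between the fingers and blue below 0.1 N and linear speed of blue below 0.03 m/s), for 0.2 s.
5. the steel weight lies centred and released on the blue weight (horizontal distance between steel_mid and pan_top below 0.014 m and z of steel_mid in the frame of pan_top between 0.078 and 0.09 m and angle between steel_mid's own z axis and vertical below 0.1 rad and contact force between the fingers and steel below 0.1 N and linear speed of steel below 0.03 m/s), for 0.2 s.
At the end, for the whole second after the job is handed in: Cap upright on the felt, its axis within 25 mm of the felt's centre; on the pan, bottom to top, red, brass, blue and steel weights, each flat (0.1 rad), within 14 mm of the pan's axis and 6 mm of its height in a close pile; all at rest and released (horizontal distance between cap_mid and mat below 0.025 m and height (world z) of cap_mid below 0.026 m and angle between each of cap_mid, red_mid, brass_mid, blue_mid, steel_mid's own z axis and vertical below 0.1 rad and linear speed of each of cap, red, brass, blue, steel below 0.03 m/s and horizontal distance between each of red_mid, brass_mid, blue_mid, steel_mid and pan_top below 0.014 m and z of red_mid in the frame of pan_top between 0.006 and 0.018 m and z of brass_mid in the frame of pan_top between 0.03 and 0.042 m and z of blue_mid in the frame of pan_top between 0.054 and 0.066 m and z of steel_mid in the frame of pan_top between 0.078 and 0.09 m); the robot touches nothing.
It fails at once if the bar magnet is shifted by more than 30 mm (distance of bar_mid from where it was at the start of the episode above 0.03 m).
It fails at once if the blue shaker is shifted by more than 30 mm (distance of shaker_mid from where it was at the start of the episode above 0.03 m).
It also fails if it takes over 122 s, if anything falls off the work surface, if the arm or the gripper's body presses on something with over 40 N, if the wrist force passes 120 N, or if a joint passes its speed limit or range.

## Working session

There is one attempt and no reset: what is moved stays moved. The work goes in short steps, Python scripts to look and compute and a shell command to move; the robot and the scene stay as the last step left them, time stands still between calls to the robot, and variables do not carry over. Pictures are saved under pics/ and viewed, about 12 in all and at most 16, crops included, and the job is handed in when it is done.

```bash
mkdir -p pics; ls; cat > h.py <<'E'
from cell import *
import numpy as np, cv2
from scipy.spatial.transform import Rotation as R
def ray(cam,c,at,st=None):
    v,u=at; x=(u-c["cx"])/c["fx"]; y=(v-c["cy"])/c["fy"]
    if cam=="wrist":
        r=np.hypot(x,y); d=np.array([x/r*np.sin(r),y/r*np.sin(r),np.cos(r)]) if r>1e-9 else np.array([0,0,1.])
        T=np.array(c["T_tool_cam"]); Rt=toolR(st)
        return np.array(st["tool_pos"])+Rt@T[:3,3], Rt@T[:3,:3]@d
    d=np.array([x,y,1.]); d/=np.linalg.norm(d)
    return np.array(c["eye"]),np.array(c["rotation"])@d
def toolR(st):
    t=np.array(st["tool_rot"]).ravel()
    return R.from_euler('xyz',t).as_matrix() if t.size==3 else (t.reshape(3,3) if t.size==9 else R.from_quat(t).as_matrix())
def atz(o,d,z): return o+d*(z-o[2])/d[2]
def tri(rs):
    A=0;b=0
    for o,d in rs:
        P=np.eye(3)-np.outer(d,d);A=A+P;b=b+P@o
    p=np.linalg.solve(A,b)
    return p,max(np.linalg.norm((np.eye(3)-np.outer(d,d))@(p-o)) for o,d in rs)
E
python3 - <<'E'
from h import *
s=observe();print(s); print(toolR(s).round(3))
names=["cap_mid","mat","pan_top","red_mid","brass_mid","blue_mid","steel_mid","bar_mid","shaker_mid"]
import sys
C={}
for c in ["scene","side","wrist"]:
    C[c]=read_camera(c);cv2.imwrite(f"pics/{c}0.png",C[c]["img"])
    if c=="wrist": print(C[c]["T_tool_cam"],C[c]["fx"])
for n in names:
    rs={}
    for c in C:
        L=place_of(c,n)
        print(n,c,[(np.round(l["at"]).tolist(),round(l["conf"],2)) for l in L[:4]])
        if L: rs[c]=ray(c,C[c],L[0]["at"],s)
    if "scene" in rs and "side" in rs:
        p,e=tri([rs["scene"],rs["side"]]);print("   tri",p.round(4),"err",round(e,4))
print(observe()["time"])
E
```

```text
pics
{'time': 0.0, 'qpos': array([-1.30097405e+00,  3.42736728e-01,  1.52497989e+00,  5.95746296e-06,
        1.27540509e+00, -1.45987327e-01]), 'qvel': array([ 3.21986866e-05,  3.14760503e-04,  2.72054127e-05,  8.61698801e-04,
       -6.69423262e-04, -1.58851911e-03]), 'joint_efforts': array([ 1.29920056e-03, -4.31239700e+01, -2.44216776e+01,  7.20106484e-02,
        5.58114436e-02, -1.31372199e-04]), 'tool_pos': array([ 0.21198614, -0.47987035,  0.22605065]), 'tool_rot': array([-3.14008069e+00, -2.28066701e-04,  4.15807689e-01]), 'contact_force': array([-0.16644995,  0.01459089, -0.71520904]), 'torque': array([-0.06913833,  0.02959175,  0.01569283]), 'opening': 0.0917010260634844}
[[ 0.915  0.404 -0.   ]
 [ 0.404 -0.915  0.001]
 [ 0.    -0.002 -1.   ]]
[[-1.60644703e-05 -9.64193397e-01 -2.65200098e-01  6.95398528e-02]
 [ 9.99999666e-01 -2.32096452e-04  7.83262913e-04 -9.57643604e-05]
 [-8.16768932e-04 -2.65199997e-01  9.64193079e-01 -1.56282561e-01]
 [ 0.00000000e+00  0.00000000e+00  0.00000000e+00  1.00000000e+00]] 309.70691628693146
cap_mid scene [([137.0, 274.0], 0.65)]
cap_mid 
[... 634 characters left out ...]
 [([216.0, 317.0], 0.65), ([266.0, 258.0], 0.21)]
blue_mid wrist []
   tri [1.2514 0.214  1.103 ] err 1.1472
steel_mid scene [([236.0, 280.0], 0.83), ([211.0, 261.0], 0.82), ([214.0, 307.0], 0.74), ([232.0, 233.0], 0.64)]
steel_mid side [([270.0, 349.0], 0.84), ([265.0, 404.0], 0.81), ([244.0, 318.0], 0.64), ([247.0, 362.0], 0.61)]
steel_mid wrist []
   tri [1.2076 0.1702 1.0592] err 0.7214
bar_mid scene [([187.0, 335.0], 0.71)]
bar_mid side [([243.0, 261.0], 0.71)]
bar_mid wrist []
   tri [1.253  0.2156 1.1046] err 1.2152
shaker_mid scene [([266.0, 282.0], 0.79), ([228.0, 341.0], 0.16)]
shaker_mid side [([225.0, 388.0], 0.86)]
shaker_mid wrist []
   tri [1.1696 0.1322 1.0212] err 0.2551
1.5
```

```bash
sed -i 's/np.array(c\["rotation"\])@d/R.from_euler("xyz",np.array(c["rotation"])).as_matrix()@d/' h.py
python3 - <<'E'
from h import *
C={c:read_camera(c) for c in ["scene","side"]}
print(C["scene"]["rotation"],C["scene"]["eye"],C["side"]["eye"])
hs=dict(cap_mid=.117,mat=.0015,pan_top=.1,red_mid=.012,brass_mid=.012,blue_mid=.012,steel_mid=.012,bar_mid=.007,shaker_mid=.035)
for n in hs:
    L={c:place_of(c,n) for c in C}
    for c in C:
        for l in L[c]: print(n,c,np.round(l["at"]),round(l["conf"],2),"atz",atz(*ray(c,C[c],l["at"]),hs[n]).round(3))
    for a in L["scene"]:
        for b in L["side"]:
            p,e=tri([ray("scene",C["scene"],a["at"]),ray("side",C["side"],b["at"])])
            if e<.01: print("   tri",p.round(4),"err",round(e,4))
a=C["scene"]["img"][80:320,170:440];b=C["side"]["img"][140:380,200:470]
cv2.imwrite("pics/both.png",cv2.resize(np.hstack([a,b]),None,fx=1.48,fy=1.48,interpolation=cv2.INTER_CUBIC))
E
```

```text
[-2.38715182  0.00246512  1.90804618] [1.25399071 0.24653393 0.83815041] [ 0.44477694 -0.62251275  0.56388341]
cap_mid scene [136. 269.] 0.89 atz [ 0.448 -0.163  0.117]
cap_mid side [262. 257.] 0.78 atz [ 0.443 -0.161  0.117]
   tri [ 0.4443 -0.1632  0.1162] err 0.0025
mat scene [205. 398.] 0.94 atz [0.464 0.185 0.001]
mat side [202. 262.] 0.7 atz [0.472 0.181 0.001]
   tri [0.4696 0.1839 0.0026] err 0.0038
pan_top scene [138. 272.] 0.72 atz [ 0.436 -0.162  0.1  ]
pan_top side [270. 256.] 0.91 atz [ 0.44  -0.163  0.1  ]
   tri [ 0.4389 -0.1618  0.101 ] err 0.0018
red_mid scene [195. 216.] 0.72 atz [ 0.591 -0.256  0.012]
red_mid side [333. 354.] 0.78 atz [ 0.594 -0.258  0.012]
   tri [ 0.5929 -0.2569  0.012 ] err 0.002
brass_mid scene [136. 276.] 0.41 atz [ 0.326 -0.205  0.012]
brass_mid side [176. 309.] 0.67 atz [0.615 0.269 0.012]
   tri [ 0.5542 -0.087   0.225 ] err 0.0088
blue_mid scene [227. 341.] 0.54 atz [0.589 0.074 0.012]
blue_mid side [219. 314.] 0.58 atz [0.589 0.07  0.012]
   tri [0.5888 0.0734 0.0101] err 0.0011
steel_mid scene [258. 233.] 0.71 atz [ 0.753 -0.128  0.012]

[... 501 characters left out ...]
] 0.54 atz [ 0.63  -0.112  0.012]
   tri [ 0.7475 -0.1263  0.0101] err 0.0046
   tri [ 0.6699 -0.0522  0.0184] err 0.0041
   tri [ 0.6394 -0.07   -0.0275] err 0.0066
   tri [ 0.652  -0.0988  0.0625] err 0.0033
   tri [ 0.6232 -0.1175  0.0228] err 0.0055
   tri [ 0.7213 -0.1467  0.0437] err 0.0077
   tri [ 0.692  -0.1541  0.0155] err 0.0039
   tri [ 0.5781 -0.0197  0.0053] err 0.0036
bar_mid scene [184. 334.] 0.45 atz [0.453 0.013 0.007]
bar_mid side [244. 262.] 0.53 atz [0.458 0.009 0.007]
   tri [0.4559 0.0123 0.0067] err 0.0025
shaker_mid scene [268. 281.] 0.87 atz [ 0.759 -0.008  0.035]
shaker_mid side [224. 388.] 0.79 atz [ 0.749 -0.012  0.035]
   tri [ 0.7531 -0.0085  0.03  ] err 0.0029
```

View pics/both.png

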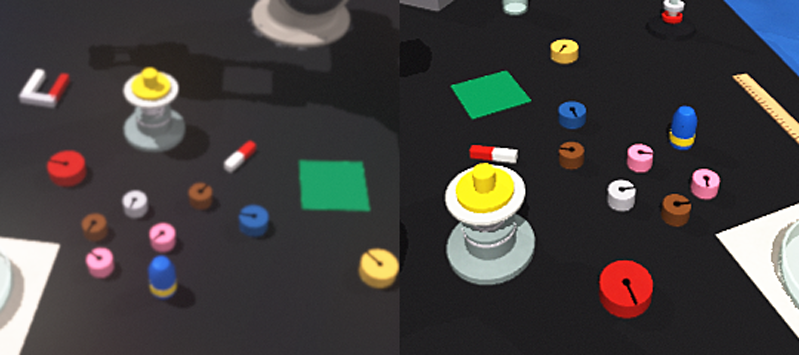

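```bash
python3 -m inch '[[[0,0,0,0.14],[0,0,0,0.14],[0,0,0,0.136],[33,-45,-7,0],[33,-45,-7,0],[33,-45,-7,0],[33,-45,-7,0],[33,-45,-7,0],[33,-45,-7,0],[33,-45,-7,0]]]' -1 30
python3 -m inch '[[[0,0,0,0],[0,0,0,0],[0,0,0,0]]]'
cat >> h.py <<'E'
def look(n,z,save=None,labels=None):
    s=observe();c=read_camera("wrist")
    if save: cv2.imwrite(f"pics/{save}.png",c["img"])
    L=place_of("wrist",n)
    T=toolR(s)
    print(n,"tcp",np.round(s["tool_pos"],4),"rpy",np.round(s["tool_rot"],4))
    for l in L[:5]:
        r=ray("wrist",c,l["at"],s);p=atz(*r,z)
        print("  px",np.round(l["at"]),round(l["conf"],2),"at z",p.round(4),"tool move mm",(T.T@(p-s["tool_pos"])*1000).round(1))
    return s,c,L
E
python3 - <<'E'
from h import *
print(grip_point_offset)
look("cap_mid",.117,"w1");look("pan_top",.1)
E
```

```text
time: 3.75
tool_pos: [0.444, -0.1638, 0.2762]
tool_rot: [3.141, -0.001, -0.0]
contact_force: [0.5, -0.3, -0.5]
opening: 0.0919
time: 4.12
tool_pos: [0.4425, -0.1663, 0.2755]
tool_rot: [3.142, 0.001, -0.002]
contact_force: [0.5, 0.3, 0.6]
opening: 0.0917
0.0188
cap_mid tcp [ 0.4425 -0.1663  0.2755] rpy [ 3.1415e+00  5.0000e-04 -2.0000e-03]
  px [186. 317.] 0.97 at z [ 0.441 -0.161  0.117] tool move mm [ -1.4  -5.3 158.5]
pan_top tcp [ 0.4425 -0.1664  0.2756] rpy [ 3.1416e+00  3.0000e-04 -2.4000e-03]
```

View pics/w1.png

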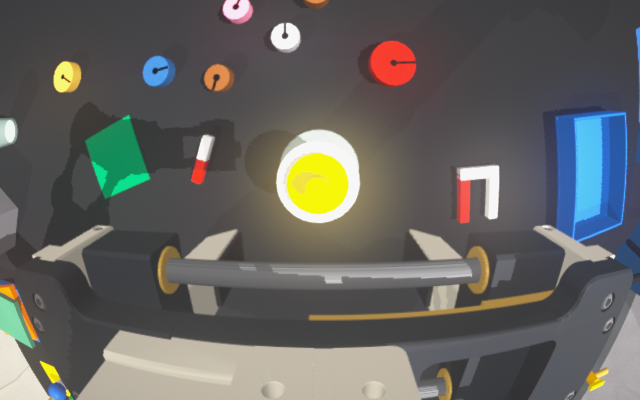

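```bash
python3 -m inch '[[[-1,-4.5,40,0],[0,0,50,0],[0,0,40,0],[0,0,20,0],[0,0,13,0],[0,0,0,0],[0,0,0,0]]]' -0.2
python3 -m inch '[[[0,0,0,0],[0,0,0,0],[0,0,0,0],[0,0,0,0]]]' 1 15
```

```text
time: 5.2
tool_pos: [0.4427, -0.1612, 0.1136]
tool_rot: [3.141, -0.001, -0.0]
contact_force: [1.1, -0.4, 1.1]
opening: 0.0553
time: 5.7
tool_pos: [0.4422, -0.1608, 0.1128]
tool_rot: [3.141, -0.0, -0.0]
contact_force: [0.8, -0.1, 0.2]
opening: 0.0255
```

```bash
python3 -m inch '[[[0,0,-30,0],[0,0,-40,0],[4,-49,0,0],[4,-49,0,0],[4,-49,0,0],[4,-49,0,0],[4,-49,0,0],[3,-49,0,0],[3,-49,0,0],[0,0,0,0]]]'
python3 - <<'E'
from h import *
C={c:read_camera(c) for c in ["scene"]}
cv2.imwrite("pics/s2.png",C["scene"]["img"])
look("mat",.003,"w2")
L=place_of("scene","pan_top"); print([(l["at"],l["conf"],atz(*ray("scene",C["scene"],l["at"]),.1).round(4)) for l in L])
c=read_camera("side");L=place_of("side","pan_top"); print([(l["at"],l["conf"],atz(*ray("side",c,l["at"]),.1).round(4)) for l in L])
E
```

```text
time: 6.95
tool_pos: [0.4679, 0.1849, 0.1824]
tool_rot: [-3.141, 0.0, 0.004]
contact_force: [-0.0, 0.3, 0.4]
opening: 0.0252
mat tcp [0.4678 0.1832 0.1823] rpy [3.1411e+00 7.0000e-04 2.9000e-03]
  px [180. 330.] 0.56 at z [0.4683 0.1744 0.003 ] tool move mm [  0.6   8.7 179.3]
[([139.2, 271.0], 0.63, array([ 0.4406, -0.1631,  0.1   ]))]
[([269.5, 261.6], 0.9, array([ 0.4489, -0.1632,  0.1   ]))]
```

View pics/w2.png

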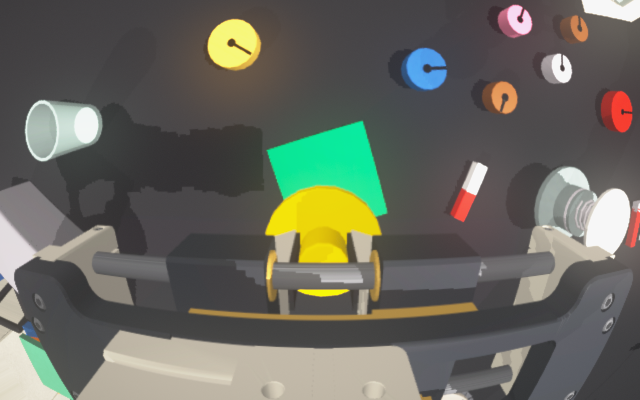

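```bash
python3 - <<'E'
from h import *
s=observe();c=read_camera("wrist")
P=[atz(*ray("wrist",c,a,s),.003) for a in [(150,267),(121,362),(213,386)]]
for p in P: print(p.round(4))
print((P[0]+P[2])/2, [np.linalg.norm(P[i]-P[i+1]) for i in (0,1)], s["tool_pos"])
E
```

```text
[0.5028 0.2415 0.003 ]
[0.534  0.1379 0.003 ]
[0.43   0.1074 0.003 ]
[0.46637519 0.1744442  0.003     ] [np.float64(0.10821023350464631), np.float64(0.10840524629199036)] [0.46829744 0.18100764 0.18270892]
```

```bash
python3 -m inch '[[[0,3,50,0],[0,0,50,0],[0,0,40,0],[0,0,15,0],[0,0,6,0],[0,0,3,0],[0,0,2,0],[0,0,1,0],[0,0,0,0]]]'
python3 -m inch '[[[0,0,0,0],[0,0,0,0],[0,0,-5,0],[0,0,-35,0],[0,0,-50,0],[0,0,-50,0],[0,0,-50,0]]]' -0.3
```

```text
time: 8.43
tool_pos: [0.4684, 0.1793, 0.0161]
tool_rot: [-3.142, -0.001, -0.0]
contact_force: [-0.3, -0.3, -0.4]
opening: 0.0258
time: 9.3
tool_pos: [0.4679, 0.1791, 0.2078]
tool_rot: [-3.142, -0.001, -0.0]
contact_force: [0.6, 0.2, -0.4]
opening: 0.0597
```

```bash
python3 -m inch '[[[-4,49,-10,0],[-4,49,-10,0],[-4,49,-10,0],[-4,49,-10,0],[-4,49,-10,0],[-4,49,0,0],[-3,49,0,0],[0,0,0,0],[0,0,0,0]]]' -1
python3 - <<'E'
from h import *
for i in range(2): s,c,L=look("pan_top",.1,"w3")
look("red_mid",.012)
# pan rim ellipse: fit circle at z=.1 to white pixels contour
hsv=cv2.cvtColor(c["img"],cv2.COLOR_BGR2HSV)
m=((hsv[...,1]<40)&(hsv[...,2]>190)).astype(np.uint8);m[230:]=0
n,lab,st,ce=cv2.connectedComponentsWithStats(m)
k=1+np.argmax(st[1:,4]);print(st[k],ce[k])
cn=max(cv2.findContours((lab==k).astype(np.uint8),0,1)[0],key=len)[:,0]
P=np.array([atz(*ray("wrist",c,(v,u),s),.1)[:2] for u,v in cn])
q=np.linalg.lstsq(np.c_[2*P,np.ones(len(P))],(P**2).sum(1),rcond=None)[0];print("circle",q[:2],"r",np.sqrt(q[2]+q[0]**2+q[1]**2))
sc=read_camera("scene");L=place_of("scene","cap_mid");print([(l["at"],l["conf"],atz(*ray("scene",sc,l["at"]),.02).round(4)) for l in L])
cv2.imwrite("pics/c3.png",np.hstack([c["img"][:240,200:600],cv2.resize(sc["img"][150:250,340:450],None,fx=2.4,fy=2.4)]))
E
```

```text
time: 10.42
tool_pos: [0.4409, -0.1633, 0.2558]
tool_rot: [-3.141, 0.0, -0.001]
contact_force: [0.8, 0.2, -0.8]
opening: 0.0917
pan_top tcp [ 0.4409 -0.1633  0.2558] rpy [-3.141e+00  2.000e-04 -7.000e-04]
  px [187. 319.] 0.98 at z [ 0.4389 -0.1597  0.1   ] tool move mm [ -2.1  -3.5 155.8]
pan_top tcp [ 0.4412 -0.1627  0.2558] rpy [-3.1414e+00 -1.0000e-04  1.1000e-03]
  px [184. 324.] 0.58 at z [ 0.4418 -0.1642  0.1   ] tool move mm [  0.7   1.6 155.8]
red_mid tcp [ 0.4413 -0.1627  0.2559] rpy [-3.1416e+00 -1.0000e-04  1.7000e-03]
  px [ 60. 397.] 0.65 at z [ 0.5892 -0.2591  0.012 ] tool move mm [147.7  96.7 243.9]
[ 277  130   89   98 6690] [321.90553064 179.85156951]
circle [ 0.44532915 -0.16210906] r 0.0480462294104752
[([204.0, 395.1], 0.63, array([0.4818, 0.1785, 0.02  ]))]
```

View pics/c3.png

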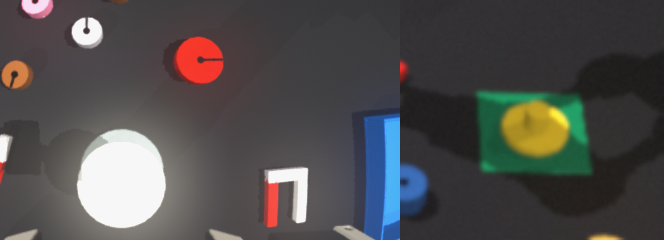

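```bash
python3 -m inch '[[[50,31,0,0],[50,32,0,0],[50,32,30,0],[0,0,40,0],[0,0,50,0],[0,0,0,0],[0,0,0,0]]]'
cat >> h.py <<'E'
def circ(s,c,lo,hi,zt,at):
    hsv=cv2.cvtColor(c["img"],cv2.COLOR_BGR2HSV)
    m=cv2.inRange(hsv,lo,hi)
    n,lab,st,ce=cv2.connectedComponentsWithStats(m)
    k=lab[int(at[0])-4:int(at[0])+4,int(at[1])-4:int(at[1])+4];k=np.bincount(k[k>0].ravel()).argmax()
    print("blob",st[k],ce[k])
E
python3 - <<'E'
from h import *
for i in range(2): look("red_mid",.012,"w4")
E
```

```text
time: 11.7
tool_pos: [0.5891, -0.2573, 0.1396]
tool_rot: [3.14, -0.002, 0.0]
contact_force: [-0.8, 0.3, 0.2]
opening: 0.0919
red_mid tcp [ 0.5891 -0.2573  0.1396] rpy [ 3.1401e+00 -2.4000e-03  0.0000e+00]
  px [192. 322.] 0.7 at z [ 0.5889 -0.257   0.012 ] tool move mm [ -0.5  -0.4 127.6]
red_mid tcp [ 0.5894 -0.2575  0.1406] rpy [ 3.139  -0.0043 -0.    ]
  px [193. 326.] 0.95 at z [ 0.5882 -0.2615  0.012 ] tool move mm [ -1.8   3.7 128.6]
```

View pics/w4.png

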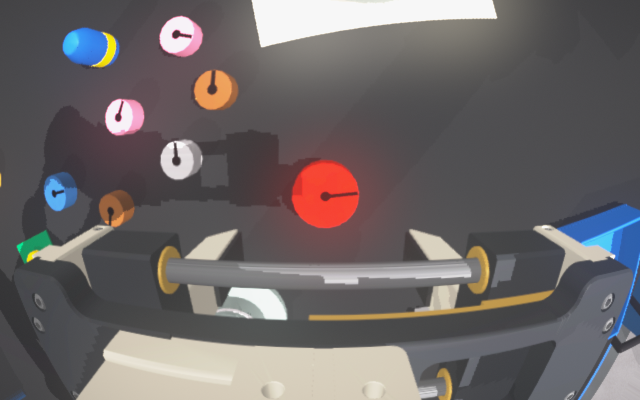

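```bash
python3 -m inch '[[[1,1.5,50,0],[0,0,45,0],[0,0,25,0],[0,0,11,0],[0,0,4,0],[0,0,0,0],[0,0,0,0]]]'
python3 -m inch '[[[0,0,0,0],[0,0,0,0],[0,0,0,0],[0,0,0,0],[0,0,0,0],[0,0,0,0]]]' 1 35
```

```text
time: 12.78
tool_pos: [0.5898, -0.2588, 0.0038]
tool_rot: [3.14, -0.002, -0.0]
contact_force: [0.4, 0.6, 0.2]
opening: 0.0918
time: 13.52
tool_pos: [0.5892, -0.2587, 0.0026]
tool_rot: [3.141, -0.0, -0.0]
contact_force: [-0.3, -1.3, 0.6]
opening: 0.0613
```

```bash
python3 -m inch '[[[0,0,-20,0],[0,0,-55,0],[0,0,-60,0],[0,0,-45,0],[-49,-32,0,0],[-49,-32,0,0],[-49,-32,0,0],[0,0,0,0],[0,0,0,0]]]'
python3 - <<'E'
from h import *
s=observe();c=read_camera("wrist");cv2.imwrite("pics/w5.png",c["img"][100:400,140:500]);print(s["tool_pos"],s["contact_force"],s["opening"])
for l in place_of("wrist","red_mid"):
    r=ray("wrist",c,l["at"],s); print(l, (toolR(s).T@(atz(*r,s["tool_pos"][2]+.009)-s["tool_pos"])*1000).round(1))
E
```

```text
time: 14.65
tool_pos: [0.4427, -0.1625, 0.1837]
tool_rot: [3.14, -0.002, 0.0]
contact_force: [1.3, -0.4, -4.5]
opening: 0.0614
[ 0.44270138 -0.16254733  0.18371004] [ 1.3070827  -0.44613555 -4.54736697] 0.06140686316071892
{'at': [256.9, 325.0], 'conf': 0.6} [-1.8  1.7 -9. ]
```

View pics/w5.png

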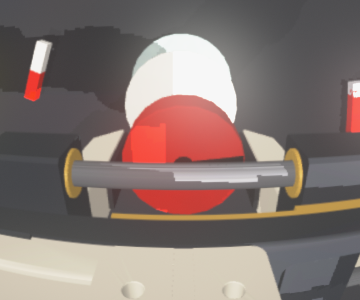

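```bash
python3 -m inch '[[[-0.5,0,45,0],[0,0,20,0],[0,0,8,0],[0,0,5,0],[0,0,4,0],[0,0,3,0],[0,0,3,0],[0,0,0,0],[0,0,0,0]]]'
```

```text
time: 15.88
tool_pos: [0.4423, -0.1628, 0.095]
tool_rot: [3.141, -0.002, -0.0]
contact_force: [2.0, -1.5, -1.0]
opening: 0.0613
```

```bash
python3 -m inch '[[[0,0,1.5,0],[0,0,0,0]]]'
python3 -m inch '[[[0,0,0,0],[0,0,0,0],[0,0,0,0],[0,0,-5,0],[0,0,-30,0],[0,0,-50,0],[0,0,-50,0],[0,0,0,0],[0,0,0,0],[0,0,0,0]]]' -0.8
python3 - <<'E'
from h import *
s,c,L=look("red_mid",.1015,"w6");look("pan_top",.0895)
S=read_camera("side");cv2.imwrite("pics/c6.png",np.hstack([c["img"][80:300,200:440],cv2.resize(S["img"][220:330,200:330],None,fx=2,fy=2)]))
E
```

```text
time: 16.12
tool_pos: [0.442, -0.1626, 0.0932]
tool_rot: [3.141, -0.001, -0.0]
contact_force: [2.5, -1.8, -0.3]
opening: 0.0614
time: 17.38
tool_pos: [0.4409, -0.162, 0.2267]
tool_rot: [-3.14, 0.003, -0.0]
contact_force: [-0.1, 0.5, 0.8]
opening: 0.0824
red_mid tcp [ 0.4409 -0.162   0.2267] rpy [-3.1402e+00  2.6000e-03 -2.0000e-04]
  px [192. 323.] 0.78 at z [ 0.4407 -0.1626  0.1015] tool move mm [  0.2   0.8 125.2]
pan_top tcp [ 0.4411 -0.1621  0.2269] rpy [-3.1404e+00  2.2000e-03 -3.0000e-04]
```

View pics/c6.png

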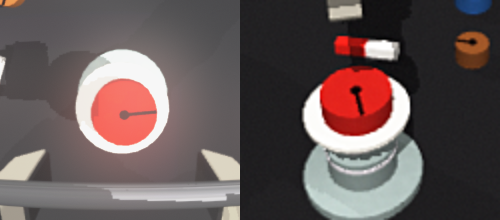

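```bash
python3 -m inch '[[[22,-54,0,0],[22,-54,0,0],[22,-54,0,0],[22,-54,0,0],[22,-54,0,0],[21,-54,0,0],[21,-54,0,0],[21,-54,30,0],[0,0,50,0],[0,0,0,0]]]' -1
python3 -m inch '[[[0,0,0,0],[0,0,0,0]]]'
python3 - <<'E'
from h import *
for i in range(2): s,c,L=look("brass_mid",.012)
cv2.imwrite("pics/w7.png",c["img"][60:300,100:520])
E
```

```text
time: 18.88
tool_pos: [0.611, 0.267, 0.1442]
tool_rot: [3.138, 0.01, 0.001]
contact_force: [0.6, 0.4, -0.1]
opening: 0.0917
time: 19.12
tool_pos: [0.6152, 0.2669, 0.1522]
tool_rot: [-3.14, -0.004, -0.001]
contact_force: [-0.3, 0.4, 0.4]
opening: 0.0916
brass_mid tcp [0.6152 0.2669 0.1522] rpy [-3.1403e+00 -4.4000e-03 -1.2000e-03]
  px [186. 313.] 0.85 at z [0.6183 0.276  0.012 ] tool move mm [  2.5  -8.9 140.2]
brass_mid tcp [0.6148 0.267  0.1516] rpy [-3.1406e+00 -3.5000e-03 -1.1000e-03]
  px [184. 310.] 0.82 at z [0.6199 0.2787 0.012 ] tool move mm [  4.7 -11.6 139.6]
```

View pics/w7.png

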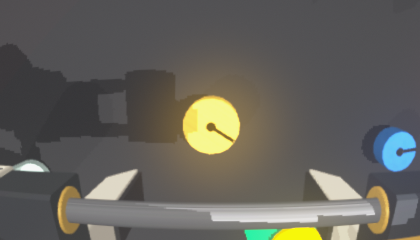

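```bash
python3 -m inch '[[[2.5,-9,50,0],[0,0,45,0],[0,0,25,0],[0,0,13,0],[0,0,4,0],[0,0,0,0],[0,0,0,0]]]'
```

```text
time: 20.2
tool_pos: [0.6171, 0.2765, 0.0136]
tool_rot: [-3.141, -0.002, -0.0]
contact_force: [0.6, 0.1, -0.2]
opening: 0.0918
```

```bash
python3 -m inch '[[[0,0,6,0],[0,0,3,0],[0,0,0,0]]]'
python3 -m inch '[[[0,0,0,0],[0,0,0,0],[0,0,0,0],[0,0,0,0],[0,0,0,0],[0,0,0,0]]]' 1 35
```

```text
time: 20.58
tool_pos: [0.6161, 0.2762, 0.0028]
tool_rot: [3.141, 0.001, -0.0]
contact_force: [0.1, 0.9, 0.6]
opening: 0.0917
time: 21.32
tool_pos: [0.6164, 0.2766, 0.0033]
tool_rot: [-3.141, -0.0, -0.0]
contact_force: [-0.3, 2.2, 0.8]
opening: 0.0535
```

```bash
python3 -m inch '[[[0,0,-20,0],[0,0,-55,0],[0,0,-60,0],[0,0,-60,0],[-22,55,0,0],[-22,55,0,0],[-22,55,0,0],[-22,55,0,0],[-22,55,0,0],[-22,55,0,0]]]'
python3 -m inch '[[[-22,54,0,0],[-21,54,0,0],[0,0,0,0],[0,0,0,0],[0,0,0,0]]]'
cat >> h.py <<'E'
def held(n,dz):
    for i in range(2):
        s=observe();c=read_camera("wrist")
        print(np.round(s["tool_pos"],4),np.round(s["contact_force"],1),round(s["opening"],4))
        for l in place_of("wrist",n)[:3]:
            r=ray("wrist",c,l["at"],s); print(np.round(l["at"]),round(l["conf"],2),"in hand mm",(toolR(s).T@(atz(*r,s["tool_pos"][2]+dz)-s["tool_pos"])*1000).round(1))
    return c
E
python3 - <<'E'
from h import *
held("brass_mid",.009)
E
```

```text
time: 22.58
tool_pos: [0.4831, -0.0555, 0.1994]
tool_rot: [3.141, -0.001, -0.0]
contact_force: [0.3, 0.8, -3.8]
opening: 0.0533
time: 23.2
tool_pos: [0.4415, -0.1606, 0.1986]
tool_rot: [3.142, -0.0, 0.002]
contact_force: [0.3, 0.0, -2.7]
opening: 0.0532
[ 0.4415 -0.1606  0.1986] [ 0.3  0.  -2.7] 0.0532
[247. 327.] 0.96 in hand mm [ 3.9  2.8 -9. ]
[ 0.4416 -0.1605  0.1984] [ 1.   0.5 -3.3] 0.0533
[246. 326.] 0.57 in hand mm [ 4.2  2.  -9. ]
```

```bash
python3 -m inch '[[[-3.5,1.5,45,0],[0,0,24,0],[0,0,8,0],[0,0,5,0],[0,0,3,0],[0,0,3,0],[0,0,2,0],[0,0,0,0],[0,0,0,0]]]'
```

```text
time: 24.52
tool_pos: [0.4382, -0.1634, 0.1087]
tool_rot: [3.141, -0.001, -0.0]
contact_force: [0.7, -0.1, -0.7]
opening: 0.0534
```

```bash
python3 -m inch '[[[0,0,1,0],[0,0,0,0]]]'
python3 -m inch '[[[0,0,0,0],[0,0,0,0],[0,0,0,0],[0,0,-5,0],[0,0,-30,0],[0,0,-50,0],[0,0,-40,0],[0,0,0,0],[0,0,0,0],[0,0,0,0]]]' -0.7
python3 - <<'E'
from h import *
s,c,L=look("brass_mid",.116,"w8");look("pan_top",.08)
S=read_camera("side");cv2.imwrite("pics/c8.png",np.hstack([c["img"][80:300,200:440],cv2.resize(S["img"][220:330,200:330],None,fx=2,fy=2)]))
E
```

```text
time: 24.78
tool_pos: [0.4381, -0.1634, 0.1074]
tool_rot: [3.141, -0.001, -0.0]
contact_force: [2.8, 0.3, -0.3]
opening: 0.0535
time: 26.02
tool_pos: [0.4371, -0.1628, 0.231]
tool_rot: [-3.14, 0.002, -0.0]
contact_force: [1.1, 0.5, 0.6]
opening: 0.078
brass_mid tcp [ 0.4371 -0.1628  0.231 ] rpy [-3.1403e+00  2.4000e-03 -2.0000e-04]
  px [191. 326.] 0.65 at z [ 0.4404 -0.1665  0.116 ] tool move mm [  3.6   3.9 115. ]
pan_top tcp [ 0.4373 -0.1629  0.2313] rpy [-3.1406e+00  1.9000e-03 -2.0000e-04]
```

View pics/c8.png

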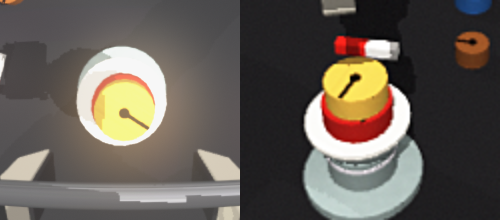

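```bash
python3 -m inch '[[[30,-47,0,0],[30,-47,0,0],[30,-47,0,0],[31,-47,0,0],[31,-48,20,0],[0,0,60,0],[0,0,0,0],[0,0,0,0],[0,0,0,0]]]' -0.7
python3 - <<'E'
from h import *
for i in range(2): s,c,L=look("blue_mid",.012)
E
```

```text
time: 27.4
tool_pos: [0.5911, 0.0721, 0.155]
tool_rot: [3.141, -0.005, -0.001]
contact_force: [-1.0, 0.9, 0.5]
opening: 0.078
blue_mid tcp [0.5911 0.0721 0.155 ] rpy [ 3.1415e+00 -4.6000e-03 -1.3000e-03]
  px [186. 321.] 0.58 at z [0.5939 0.0729 0.012 ] tool move mm [  2.1  -0.9 143.1]
blue_mid tcp [0.5907 0.0722 0.1544] rpy [ 3.1415e+00 -3.6000e-03 -1.1000e-03]
  px [185. 322.] 0.75 at z [0.5942 0.0719 0.012 ] tool move mm [  3.    0.3 142.5]
```

```bash
python3 -m inch '[[[3.5,0,50,0],[0,0,45,0],[0,0,30,0],[0,0,12,0],[0,0,4,0],[0,0,4,0],[0,0,0,0],[0,0,0,0]]]'
```

```text
time: 28.6
tool_pos: [0.5937, 0.0728, 0.008]
tool_rot: [3.142, -0.001, -0.0]
contact_force: [0.6, -0.0, 0.4]
opening: 0.0781
```

```bash
python3 -m inch '[[[0,0,4,0],[0,0,0,0]]]'
python3 -m inch '[[[0,0,0,0],[0,0,0,0],[0,0,0,0],[0,0,0,0],[0,0,0,0]]]' 1 30
python3 -m inch '[[[0,0,-20,0],[0,0,-55,0],[0,0,-60,0],[0,0,-60,0],[-30,47,-15,0],[-31,47,0,0],[-31,47,0,0],[-31,47,0,0],[-31,47,0,0],[0,0,0,0]]]'
python3 -m inch '[[[0,0,0,0],[0,0,0,0],[0,0,0,0]]]'
python3 - <<'E'
from h import *
held("blue_mid",.009)
E
```

```text
time: 28.85
tool_pos: [0.5931, 0.0728, 0.003]
tool_rot: [3.142, 0.001, -0.0]
contact_force: [-0.3, -0.5, 0.2]
opening: 0.0781
time: 29.48
tool_pos: [0.5933, 0.073, 0.0033]
tool_rot: [-3.141, -0.0, -0.0]
contact_force: [0.0, 2.1, 0.1]
opening: 0.0451
time: 30.72
tool_pos: [0.437, -0.1649, 0.213]
tool_rot: [3.141, 0.002, -0.006]
contact_force: [0.0, 0.4, -3.5]
opening: 0.0452
time: 31.1
tool_pos: [0.4397, -0.1613, 0.2131]
tool_rot: [-3.141, 0.0, 0.002]
contact_force: [0.0, 0.8, -2.1]
opening: 0.0456
[ 0.4397 -0.1613  0.2131] [ 0.   0.8 -2.1] 0.0456
[162.  86.] 0.63 in hand mm [  52.5 -141.2   -9. ]
[254. 323.] 0.61 in hand mm [ 0.1  0.9 -9. ]
[ 0.4396 -0.1615  0.2132] [ 0.3 -1.3 -2.4] 0.0454
[254. 325.] 0.57 in hand mm [-0.2  1.9 -9. ]
```

```bash
python3 -m inch '[[[1,1,45,0],[0,0,24,0],[0,0,8,0],[0,0,4,0],[0,0,3,0],[0,0,2,0],[0,0,2,0],[0,0,0,0],[0,0,0,0]]]'
```

```text
time: 32.42
tool_pos: [0.4407, -0.1634, 0.1256]
tool_rot: [3.141, -0.001, -0.0]
contact_force: [1.2, -0.1, -0.0]
opening: 0.0451
```

```bash
python3 -m inch '[[[0,0,1.5,0],[0,0,0,0]]]'
python3 -m inch '[[[0,0,0,0],[0,0,0,0],[0,0,0,0],[0,0,-5,0],[0,0,-30,0],[0,0,-50,0],[0,0,-30,0],[0,0,0,0],[0,0,0,0],[0,0,0,0]]]' -0.5
python3 - <<'E'
from h import *
s,c,L=look("blue_mid",.132,"w9")
S=read_camera("side");cv2.imwrite("pics/c9.png",np.hstack([c["img"][80:300,200:440],cv2.resize(S["img"][220:330,200:330],None,fx=2,fy=2)]))
E
```

```text
time: 32.67
tool_pos: [0.4405, -0.1634, 0.1239]
tool_rot: [3.141, -0.001, -0.0]
contact_force: [2.2, -1.2, -0.0]
opening: 0.0455
time: 33.92
tool_pos: [0.4396, -0.1629, 0.2376]
tool_rot: [-3.14, 0.002, -0.0]
contact_force: [-0.4, 0.5, -0.5]
opening: 0.0688
blue_mid tcp [ 0.4396 -0.1629  0.2376] rpy [-3.1404e+00  2.2000e-03 -2.0000e-04]
  px [194. 322.] 0.85 at z [ 0.4429 -0.1629  0.132 ] tool move mm [  3.5   0.2 105.6]
```

View pics/c9.png

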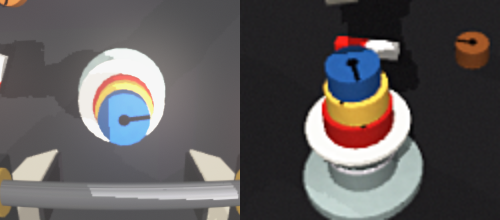

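```bash
python3 -m inch '[[[45,-11,0,0],[45,-11,0,0],[45,-12,0,0],[45,-12,30,0],[0,0,55,0],[0,0,0,0],[0,0,0,0],[0,0,0,0]]]' -0.5
python3 - <<'E'
from h import *
for i in range(2): s,c,L=look("steel_mid",.012)
cv2.imwrite("pics/w10.png",c["img"][:300,100:540])
E
```

```text
time: 35.08
tool_pos: [0.6213, -0.1179, 0.1568]
tool_rot: [3.14, -0.005, -0.001]
contact_force: [1.0, -0.5, 0.2]
opening: 0.0693
steel_mid tcp [ 0.6213 -0.1179  0.1568] rpy [ 3.1401e+00 -4.6000e-03 -7.0000e-04]
  px [139. 254.] 0.79 at z [ 0.6713 -0.0513  0.012 ] tool move mm [ 49.3 -66.9 144.9]
  px [234. 235.] 0.65 at z [ 0.5719 -0.0249  0.012 ] tool move mm [-50.2 -93.1 144.4]
  px [186. 319.] 0.63 at z [ 0.6237 -0.1149  0.012 ] tool move mm [  1.7  -3.3 144.8]
  px [ 60. 320.] 0.61 at z [ 0.7477 -0.1158  0.012 ] tool move mm [125.7  -2.4 145.4]
  px [120. 367.] 0.55 at z [ 0.6895 -0.1615  0.012 ] tool move mm [ 67.6  43.4 145.2]
steel_mid tcp [ 0.6209 -0.1177  0.1561] rpy [ 3.1404e+00 -3.5000e-03 -7.0000e-04]
  px [139. 253.] 0.98 at z [ 0.6706 -0.0499  0.012 ] tool move mm [ 49.1 -68.1 144.2]
  px [186. 323.] 0.91 at z [ 0.6229 -0.1188  0.012 ] tool move mm [  1.4   0.9 144.1]
  px [ 59. 324.] 0.87 at z [ 0.7478 -0.1201  0.012 ] tool move mm [126.4   2.2 144.6]
  px [121. 365.] 0.76 at z [ 0.6881 -0.1597  0.012 ] tool move mm [ 66.7  41.8 144.4]
```

View pics/w10.png

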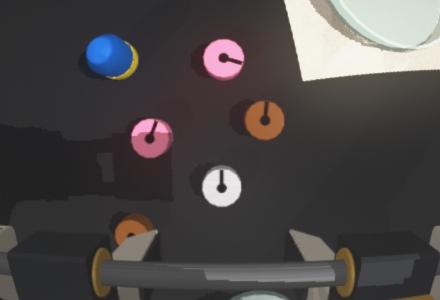

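```bash
python3 -m inch '[[[2,-1,50,0],[0,0,45,0],[0,0,30,0],[0,0,14,0],[0,0,6,0],[0,0,3,0],[0,0,0,0],[0,0,0,0]]]'
```

```text
time: 36.28
tool_pos: [0.6228, -0.1164, 0.0067]
tool_rot: [3.141, -0.001, -0.0]
contact_force: [0.0, -0.5, 0.3]
opening: 0.0689
```

```bash
python3 -m inch '[[[0,0,3,0],[0,0,0,0]]]'
python3 -m inch '[[[0,0,0,0],[0,0,0,0],[0,0,0,0],[0,0,0,0],[0,0,0,0]]]' 1 25
python3 -m inch '[[[0,0,-20,0],[0,0,-55,0],[0,0,-60,0],[0,0,-60,0],[0,0,-35,0],[-45,11,0,0],[-45,11,0,0],[-46,12,0,0],[-46,12,0,0],[0,0,0,0]]]'
python3 -m inch '[[[0,0,0,0],[0,0,0,0],[0,0,0,0]]]'
python3 - <<'E'
from h import *
held("steel_mid",.009)
E
```

```text
time: 36.52
tool_pos: [0.6221, -0.1162, 0.0026]
tool_rot: [-3.142, 0.0, -0.0]
contact_force: [0.9, 0.2, -0.5]
opening: 0.0684
time: 37.15
tool_pos: [0.6222, -0.1162, 0.0028]
tool_rot: [3.141, 0.0, -0.0]
contact_force: [-0.3, 0.1, 0.2]
opening: 0.0373
time: 38.4
tool_pos: [0.4374, -0.1623, 0.2328]
tool_rot: [-3.141, 0.002, -0.002]
contact_force: [0.4, -0.9, -1.5]
opening: 0.0372
time: 38.78
tool_pos: [0.4408, -0.1619, 0.2325]
tool_rot: [-3.141, 0.0, 0.001]
contact_force: [-0.1, 0.6, -2.1]
opening: 0.0371
[ 0.4408 -0.1619  0.2325] [-0.1  0.6 -2.1] 0.0371
[249. 323.] 0.7 in hand mm [ 2.7  0.8 -9. ]
[ 0.4406 -0.1619  0.2325] [-0.3  0.  -2. ] 0.0376
[249. 322.] 0.87 in hand mm [ 2.7  0.3 -9. ]
[ 72. 213.] 0.76 in hand mm [ 93.9 -52.6  -9. ]
```

```bash
python3 -m inch '[[[-1.5,1,45,0],[0,0,27,0],[0,0,8,0],[0,0,4,0],[0,0,2,0],[0,0,2,0],[0,0,1,0],[0,0,0,0],[0,0,0,0]]]'
```

```text
time: 40.1
tool_pos: [0.4391, -0.1634, 0.1441]
tool_rot: [3.141, -0.001, -0.0]
contact_force: [1.3, -0.0, -0.8]
opening: 0.0376
```

```bash
python3 -m inch '[[[0,0,1.5,0],[0,0,0,0]]]'
python3 -m inch '[[[0,0,0,0],[0,0,0,0],[0,0,0,0],[0,0,-5,0],[0,0,-30,0],[0,0,-40,0],[0,0,-30,0],[0,0,0,0],[0,0,0,0],[0,0,0,0]]]' -0.4
python3 - <<'E'
from h import *
s,c,L=look("steel_mid",.152,"w11")
S=read_camera("side");Z=read_camera("scene");cv2.imwrite("pics/c11.png",np.hstack([c["img"][80:300,200:440],cv2.resize(S["img"][220:330,200:330],None,fx=2,fy=2),cv2.resize(Z["img"][90:200,220:340],None,fx=2,fy=2)]))
for n,z in [("bar_mid",.007),("shaker_mid",.035)]: print(n,[atz(*ray("side",S,l["at"]),z).round(3) for l in place_of("side",n)[:1]])
E
```

```text
time: 40.35
tool_pos: [0.4389, -0.1633, 0.1423]
tool_rot: [3.141, -0.0, -0.0]
contact_force: [0.8, -0.6, 0.3]
opening: 0.0373
time: 41.6
tool_pos: [0.4382, -0.1629, 0.2462]
tool_rot: [-3.141, 0.002, -0.0]
contact_force: [0.1, -0.0, -0.4]
opening: 0.0646
steel_mid tcp [ 0.4382 -0.1629  0.2462] rpy [-3.1405e+00  2.1000e-03 -2.0000e-04]
  px [196. 324.] 0.81 at z [ 0.442  -0.1648  0.152 ] tool move mm [ 4.   2.  94.2]
  px [ 73. 216.] 0.6 at z [ 0.548  -0.0751  0.152 ] tool move mm [110.  -87.6  94. ]
bar_mid [array([0.445, 0.004, 0.007])]
shaker_mid [array([ 0.751, -0.013,  0.035])]
```

View pics/c11.png

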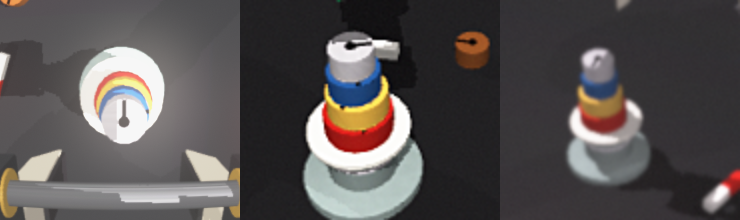

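```bash
python3 -c "
from cell import *
print(hand_in())"
```

```text
the job is handed in; nothing more can be done
None
```

The job is handed in: the cap is on the felt and the four weights are piled on the pan. It took about 42 s of robot time; handing in gave no verdict.

- **Cap:** I set it down on the felt before touching any weight. A picture right after release showed it upright near the middle. I commanded it to about (0.468, 0.179) m. The felt centre measured (0.466, 0.174) m from the wrist camera and (0.470, 0.184) m from the fixed cameras, so those two differ by about 10 mm in y, well inside the 25 mm allowed.
- **Pile:** Red, brass, blue and steel went on one at a time. Each was lowered until the spring carried its weight, then let go. After each release the pictures showed it flat and close to centred. The last look put steel at (0.442, -0.165) m, against a pan axis of about (0.441, -0.162) m.
- **Pan centre:** The measurements of the pan axis scattered in x: most gave 0.439 to 0.445 m, and one side-camera reading gave 0.449 m.
- **Bystanders:** The arm never went near the bar magnet or the shaker. The shaker's last reading agreed with its first. The bar's last side-camera reading was about 14 mm off its first, but the pile partly hid it, so I take that as detection error. I did not check it from a second camera.

The gripper was open and clear of everything at hand-in, with the tool about 10 cm above its last release height.

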